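# Pack up a hinge strap level on a crosswise crib of slats

## Robot

A 6-joint arm with a two-finger parallel gripper is mounted at the origin on the work surface. World frame = base frame: x ahead of the robot, y to its left, z up, the work surface at z = 0. Lengths are in m, angles in rad, forces in N, time in s.
With the tool pointing down it reaches from about 0.35 to 0.975 m from the base axis. Payload 4.9 kg.
Tool frame: the origin (TCP) lies at the very end of the fingers, on their centre line; the grasp point (between the pads) lies 19 mm behind it; z points along the fingers, y is the line along which they close (so a half turn about z gives the same grasp; the last joint's range is limited). The gripper opens to 85 mm and grips with 20 to 120 N. Pads are 22 mm wide; open, the fingers measure 114 mm over their backs; the gripper's body (76 mm by 85 mm) begins 54 mm behind the grasp point. The pads swing forward as they close: fully open they stand 13 mm farther back than shut.
Start: joints at [1.157, 0.053, 1.613, -0, 1.476, -0.119], TCP at [0.182, 0.598, 0.231] pointing down, gripper open.
Joint ranges: [-3.01, 3.01], [-1.01, 2.22], [0.06, 2.58], [-1.02, 4.17], [0.09, 2.62], [-3.14, 3.14]. Speed limits (rad/s): [2.57, 2.57, 3.14, 3.14, 3.14, 3.14].

## Interface

Orientations are given as a unit quaternion [w, x, y, z].
In Python, from plant import manip gives the robot as it stands.
- The arm moves only by the shell command python3 -m pendant 'ROWS'. ROWS is JSON, a list of rows, each a list of 3 entries, a list of its own where there are three numbers: the opening, from 0 (shut) to 1 (fully open), then the shift along the tool's x, y, z in units of 12 cm (1.0 is 12 cm), then the turn about the tool's z in units of pi rad (1.0 is pi rad). In form: [[gripper, [dx, dy, dz], roll], ...]. A call has 1 to 10 rows; each row is the pose to reach, as a shift and turn from the pose commanded when the call began, along the tool's axes at that moment, turning the shorter way round; what a row does not reach only later rows make up. A row lasts 1/10 s, in which the tool goes at most 50 mm and 8.59 degrees, less where a joint would pass 70% of its speed; a pose out of reach is approached as far as the arm can. A call with a number of a shift or a turn outside -1 to 1 is refused whole. A call with a gripper value outside its range is refused whole. The fingers move at their own pace and stop on an object; the grip force is fixed at half the most. Time passes only in rows, so rows that repeat a pose let the fingers close. It gives the time, the measured TCP pose, the force, the opening and the grip force at its end, in the units of the state.
- manip.state(): the state, without advancing time (a new reading comes with each control period).
- manip.grab_frame(name): name is "side" or "top" or "wrist"; returns a dict with "img" (384x512x3 uint8, red, green, blue), "fx", "fy", "cx", "cy" (pixels), "D" ([k1, k2, p1, p2, k3] as OpenCV has them; the pictures are not rectified), "eye" and "rotation" of the camera in the world; the wrist camera has in their place "tool_from_camera" (4x4, takes a point from camera to tool coordinates, whose origin is the TCP and whose axes are the flange's). Camera axes: x right, y down, z forward; pixel columns grow to the right and rows downward; lengths in m; the calibration is good to about 2 mm. A picture is of the moment at which its call begins: read the wrist's pose just before it. There is no depth.
- manip.job_done(): hands the job in; it is judged then, once.
The state is a dict: "time": time; "joint_pos": joint angles; "joint_vel": joint speeds; "joint_efforts": joint torques, N m; "tool_pos": TCP position; "tool_rot": TCP orientation; "contact_force": force on the tool from outside, world axes, zero at the start; "ft_torque": the same for the moment, N m; "gripper_width": opening from 0.0 (shut) to 1.0 (fully open); "grasp_force": force on a finger pad.
Only numpy, scipy, OpenCV 4.12 (cv2) and the standard library are available. Lean on these libraries where they do the work, as an engineer would, in place of code of your own. Each camera call takes 0.05 s, during which the arm holds its last target. There are 200 camera calls.

## Task

The strap of the T-hinge in the vise has to lie level for marking out, so finish the packing under it: the bottom two slats and one of the second layer are laid; with the three loose slats make the second layer up to two and add a third layer of two, all flat, each layer square across the one below with its outer edges flush with the ends of the slats it lies on. Then fold the stiff strap down and press it gently, by feel, until it really bears on the packing, and let go. Leave the laid slats where they are and do not disturb the other things on the bench.

Things in the scene. Friction and masses are not known exactly. Their poses are not given: they have to be found in the camera images.
- vise: Green drill-press vise bolted to the bench, holding a black steel T-hinge, pin on top. Origin on the bench under the middle of the pin; x along the pin, z up; the strap folds down to the -y side. Jaws 110 mm wide, 52 mm high; the fixed jaw reaches to y = -49 mm, the moving one to +47 mm; then a 48 mm high screw block to +180 mm and a handle bar at +216 mm
- hinge_pin (a point): Middle of the T-hinge's pin, 62.5 mm above the bench, on the pin's axis; axes as the vise
- strap (a joint): Angle (rad) of the hinge's long strap: 0 = level, its underside 60 mm above the bench (three slats); positive = raised, 1.57 = straight up; range -0.12 to 2.1. The hinge is rusty and stiff, about 0.8 N m of friction: the strap (about 0.3 kg) stays where it is left and does not settle by itself, so it bears on a thing only if pressed down on it
- strap_end (a point): Point on the strap's upper face (upper when level), on its middle line, 250 mm from the pin. The strap is a flat bar 5 mm thick, pin axis in its mid-plane, 44 mm wide at the pin, 36 mm towards its round end, which is 274 mm from the pin. Axes when level as the vise; they turn with the strap
- bearer_near: Bottom-layer packing slat nearer the vise, already lying flat on the bench, across the line of the strap. Plain wood, 140 x 40 x 20 mm, about 80 g. Origin at the solid's centre; x along the length, y the width, z the thickness. Its x is parallel to the hinge pin, its +y towards the vise
- cross_laid: Second-layer slat already laid, same size, lying flat across both bottom slats at their +x ends, 50 mm from their middle, its outer edge flush with their ends; its x runs along the bottom slats' y
- bearer_far: The other bottom-layer slat, same size and axes, parallel to bearer_near and 100 mm from it (centre to centre, towards the end of the strap), so that the two outer edges are 140 mm apart
- slat_a: Loose packing slat lying flat on the bench to the robot's right. Plain wood, 140 x 40 x 20 mm, about 80 g. Origin at the solid's centre; x along the length, y the width, z the thickness
- slat_b: Loose packing slat lying flat on the bench to the robot's right. Plain wood, 140 x 40 x 20 mm, about 80 g. Origin at the solid's centre; x along the length, y the width, z the thickness
- slat_c: Loose packing slat of the same kind, standing on its long narrow edge on the bench to the robot's right (40 mm tall, 20 mm thick as it stands), so its z is level at the start; pushed at its upper edge it tips over flat. Plain wood, 140 x 40 x 20 mm, about 80 g. Origin at the solid's centre; x along the length, y the width, z the thickness
- tin: Small plain metal tin, 40 mm across, 45 mm high, origin under its centre; not part of the job
- lath: Thin pale lath 200 x 22 x 8 mm, origin under its centre; not part of the job
- wrench: Wrench lying along its x, roughly 200 mm; not part of the job
- hammer: Hammer lying along its x, roughly 300 mm; not part of the job
- screwdriver: Screwdriver lying along its x, roughly 200 mm; not part of the job
- block: Dark wooden offcut block 60 x 48 x 36 mm, origin under its centre; not part of the job
- glue: White bottle 56 mm across, 150 mm high, origin under its centre; not part of the job
Things that resemble listed ones, but are neither listed nor needed, are in the scene too. Leave any yellow look-alike of the slat_b alone. What is shaped like the slat_c but yellow is not meant.

How it is judged:
At the end, for the whole second after the job is handed in: Three loose slats flat and still, one in the second layer and two crosswise on top, each within 15 mm of its flush place (from bearer_near) and 0.15 rad of square; laid slats moved under 15 mm; strap level within 0.025 rad and pressing a top slat with over 0.4 N (((x of slat_a in the frame of bearer_near between -0.065 and -0.035 m and y of slat_a in the frame of bearer_near between -0.065 and -0.035 m and z of slat_a in the frame of bearer_near between 0.016 and 0.024 m and angle between the x axis of slat_a and the y axis of bearer_near, either way round below 0.15 rad and angle between the z axis of slat_a and the z axis of bearer_near, either way round below 0.06 rad) or (x of slat_b in the frame of bearer_near between -0.065 and -0.035 m and y of slat_b in the frame of bearer_near between -0.065 and -0.035 m and z of slat_b in the frame of bearer_near between 0.016 and 0.024 m and angle between the x axis of slat_b and the y axis of bearer_near, either way round below 0.15 rad and angle between the z axis of slat_b and the z axis of bearer_near, either way round below 0.06 rad) or (x of slat_c in the frame of bearer_near between -0.065 and -0.035 m and y of slat_c in the frame of bearer_near between -0.065 and -0.035 m and z of slat_c in the frame of bearer_near between 0.016 and 0.024 m and angle between the x axis of slat_c and the y axis of bearer_near, either way round below 0.15 rad and angle between the z axis of slat_c and the z axis of bearer_near, either way round below 0.06 rad)) and ((x of slat_a in the frame of bearer_near between -0.015 and 0.015 m and y of slat_a in the frame of bearer_near between -0.015 and 0.015 m and z of slat_a in the frame of bearer_near between 0.036 and 0.044 m and angle between the x axis of slat_a and the x axis of bearer_near, either way round below 0.15 rad and angle between the z axis of slat_a and the z axis of bearer_near, either way round below 0.06 rad) or (x of slat_b in the frame of bearer_near between -0.015 and 0.015 m and y of slat_b in the frame of bearer_near between -0.015 and 0.015 m and z of slat_b in the frame of bearer_near between 0.036 and 0.044 m and angle between the x axis of slat_b and the x axis of bearer_near, either way round below 0.15 rad and angle between the z axis of slat_b and the z axis of bearer_near, either way round below 0.06 rad) or (x of slat_c in the frame of bearer_near between -0.015 and 0.015 m and y of slat_c in the frame of bearer_near between -0.015 and 0.015 m and z of slat_c in the frame of bearer_near between 0.036 and 0.044 m and angle between the x axis of slat_c and the x axis of bearer_near, either way round below 0.15 rad and angle between the z axis of slat_c and the z axis of bearer_near, either way round below 0.06 rad)) and ((x of slat_a in the frame of bearer_near between -0.015 and 0.015 m and y of slat_a in the frame of bearer_near between -0.115 and -0.085 m and z of slat_a in the frame of bearer_near between 0.036 and 0.044 m and angle between the x axis of slat_a and the x axis of bearer_near, either way round below 0.15 rad and angle between the z axis of slat_a and the z axis of bearer_near, either way round below 0.06 rad) or (x of slat_b in the frame of bearer_near between -0.015 and 0.015 m and y of slat_b in the frame of bearer_near between -0.115 and -0.085 m and z of slat_b in the frame of bearer_near between 0.036 and 0.044 m and angle between the x axis of slat_b and the x axis of bearer_near, either way round below 0.15 rad and angle between the z axis of slat_b and the z axis of bearer_near, either way round below 0.06 rad) or (x of slat_c in the frame of bearer_near between -0.015 and 0.015 m and y of slat_c in the frame of bearer_near between -0.115 and -0.085 m and z of slat_c in the frame of bearer_near between 0.036 and 0.044 m and angle between the x axis of slat_c and the x axis of bearer_near, either way round below 0.15 rad and angle between the z axis of slat_c and the z axis of bearer_near, either way round below 0.06 rad)) and distance of each of bearer_near, bearer_far, cross_laid from where it was at the start of the episode below 0.015 m and value of joint strap between -0.025 and 0.025 rad and (contact force between strap and slat_a above 0.4 N or contact force between strap and slat_b above 0.4 N or contact force between strap and slat_c above 0.4 N) and linear speed of each of slat_a, slat_b, slat_c below 0.01 m/s); the robot touches nothing.
It fails at once if the strap is driven hard onto the packing: more than 30 N on one slat (contact force between strap and slat_a above 30 N or contact force between strap and slat_b above 30 N or contact force between strap and slat_c above 30 N).
It fails at once if another thing on the bench is pushed more than 30 mm (distance of any of tin, lath, wrench, hammer, screwdriver, block, glue from where it was at the start of the episode above 0.03 m).
It also fails if it takes over 72 s, if anything falls off the work surface, if the arm or the gripper's body presses on something with over 40 N, if the wrist force passes 120 N, or if a joint passes its speed limit or range.

## Working session

There is one attempt and no reset: what is moved stays moved. The work goes in short steps, Python scripts to look and compute and a shell command to move; the robot and the scene stay as the last step left them, time stands still between calls to the robot, and variables do not carry over. Pictures are saved under pics/ and viewed, at most 10 in all, crops included, and the job is handed in when it is done.

```bash
mkdir -p pics; cat > h.py <<'E'
from plant import manip
import numpy as np, cv2, pickle
from scipy.spatial.transform import Rotation as R
def grab(n):
    s=manip.state(); f=manip.grab_frame(n)
    if n=='wrist':
        T=np.eye(4); q=s['tool_rot']; T[:3,:3]=R.from_quat([q[1],q[2],q[3],q[0]]).as_matrix(); T[:3,3]=s['tool_pos']
        C=T@np.array(f['tool_from_camera']); f['eye']=C[:3,3]; f['rotation']=C[:3,:3]
    return f
def KD(f): return np.array([[f['fx'],0,f['cx']],[0,f['fy'],f['cy']],[0,0,1.]]),np.array(f['D'],float)
def rays(f,px):
    K,D=KD(f); u=cv2.undistortPoints(np.array(px,float).reshape(-1,1,2),K,D)[:,0]
    d=np.c_[u,np.ones(len(u))]@np.array(f['rotation']).T
    return np.array(f['eye']),d
def onz(f,px,z):
    e,d=rays(f,px); return e+d*((z-e[2])/d[:,2])[:,None]
def proj(f,P):
    K,D=KD(f); Rm=np.array(f['rotation']).T; e=np.array(f['eye'])
    return cv2.projectPoints(np.array(P,float).reshape(-1,1,3),cv2.Rodrigues(Rm)[0],-Rm@e,K,D)[0][:,0]
def save(f,name): pickle.dump(f,open(name,'wb'))
def load(name): return pickle.load(open(name,'rb'))
E
python3 - <<'E'
from h import *
print(manip.state())
ims=[]
for n in ['top','side']:
    f=grab(n); save(f,n+'.pkl'); print(n,f['eye'],f['rotation'],f['fx'])
    cv2.imwrite(f'pics/{n}0.png',cv2.resize(f['img'][:,:,::-1],(800,600),interpolation=cv2.INTER_CUBIC))
E
```

```text
{'time': 0.0, 'joint_pos': array([ 1.15700723e+00,  5.33726727e-02,  1.61431785e+00, -5.71818343e-06,
        1.47601665e+00, -1.18991600e-01]), 'joint_vel': array([-0.00054534,  0.00099186,  0.00030799,  0.0019791 ,  0.00095383,
       -0.00055942]), 'joint_efforts': array([-6.35171250e-05, -3.93685949e+01, -3.70175779e+01, -3.72982925e-06,
        6.91266774e-03,  1.29216360e-05]), 'tool_pos': array([0.18132896, 0.59745075, 0.23003898]), 'tool_rot': array([-2.75579205e-04,  1.46865235e-01,  9.89155946e-01, -1.02071773e-03]), 'contact_force': array([-0.20658152, -0.29151186,  0.06585841]), 'ft_torque': array([ 0.02269431,  0.00122975, -0.07837932]), 'grasp_force': 0.0, 'gripper_width': 1.000655687048079}
top [ 0.33128408 -0.09803391  1.00918264] [ 0.07691585 -0.68345555  0.72146495 -0.08037904] 349.6081476500492
side [ 0.3817087  -1.0908326   0.80949282] [-0.44601068  0.89185823 -0.06876366  0.03057664] 467.81819775293116
```

View pics/top0.png

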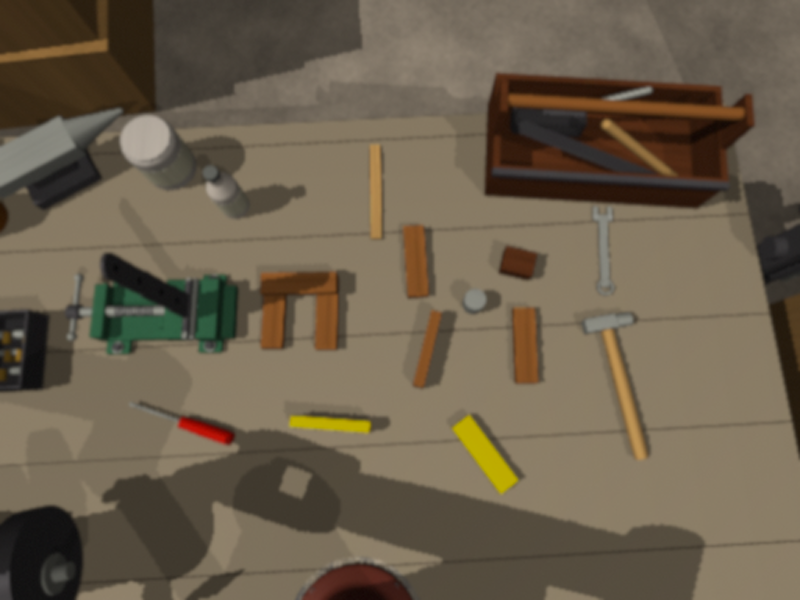

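View pics/side0.png

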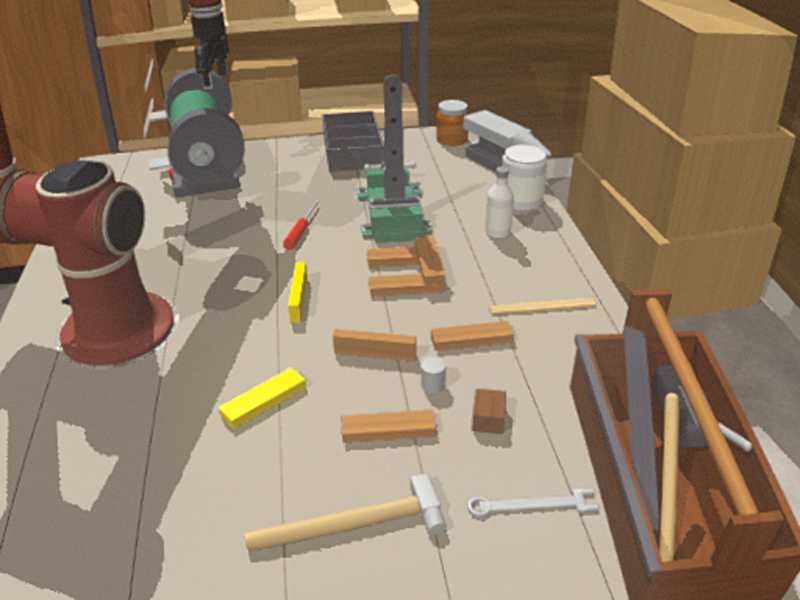

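Top view (in 800-px pixels): the laid packing is at (300,310). Orange-brown slats lie flat at (416,261) and (525,345), and one stands on edge at (428,349). The yellow look-alikes at (330,424) and (485,455) don't count. In the side view the strap stands roughly upright.

```bash
sed -i "s/    return f\ndef KD/&/; s/^def KD/def q2m(q): return R.from_quat([q[1],q[2],q[3],q[0]]).as_matrix()\n&/" h.py
python3 - <<'E'
s=open('h.py').read()
s=s.replace("    return f\n","    else: f['rotation']=q2m(f['rotation'])\n    return f\n",1); open('h.py','w').write(s)
E
cat >> h.py <<'E'
def woodmask(f):
    hsv=cv2.cvtColor(f['img'],cv2.COLOR_RGB2HSV); h,s,v=cv2.split(hsv)
    return ((h>=5)&(h<=15)&(s>130)&(v>90)).astype(np.uint8)*255
def blobs(m,lo=150):
    cs,_=cv2.findContours(m,cv2.RETR_EXTERNAL,cv2.CHAIN_APPROX_NONE)
    return [c[:,0,:] for c in cs if cv2.contourArea(c)>lo]
def rect(f,c,z):
    P=onz(f,c,z)[:,:2]; (cx,cy),(w,h),_=r=cv2.minAreaRect((P*1000).astype(np.float32))
    b=cv2.boxPoints(r); e=[b[1]-b[0],b[2]-b[1]]; e=max(e,key=np.linalg.norm)
    return cx/1000,cy/1000,max(w,h),min(w,h),np.degrees(np.arctan2(e[1],e[0]))%180
E
python3 - <<'E'
from h import *
for n in ['top','side']:
    f=load(n+'.pkl'); f['rotation']=q2m(f['rotation']); save(f,n+'.pkl')
    print(n,f['rotation'][:,2])
    for c in blobs(woodmask(f)):
        print(c.mean(0).round(), cv2.contourArea(c), np.round(rect(f,c,.02),3), np.round(rect(f,c,.04)[:2],3))
f=load('top.pkl'); hsv=cv2.cvtColor(f['img'],cv2.COLOR_RGB2HSV)
for p in [(266,167),(336,220),(272,223),(192,182),(332,168),(230,110)]: print(p,hsv[p[1],p[0]])
E
```

```text
top [ 0.22085518 -0.01084419 -0.97524632]
[273. 223.] 297.0 [ 4.64000e-01 -1.46000e-01  1.41746e+02  2.02910e+01  1.62776e+02] [ 0.461 -0.145]
[336. 221.] 653.5 [  0.461  -0.325 135.093  42.332 176.492] [ 0.459 -0.32 ]
[174. 207.] 368.5 [5.26000e-01 1.35000e-01 9.05830e+01 3.88620e+01 1.76885e+02] [0.522 0.131]
[207. 198.] 598.0 [5.43000e-01 4.60000e-02 1.45783e+02 7.08350e+01 5.81200e+00] [0.538 0.043]
[266. 167.] 557.5 [ 6.32000e-01 -1.35000e-01  1.39429e+02  4.02910e+01  5.43000e-01] [ 0.626 -0.134]
[400.  68.] 915.0 [  0.934  -0.579 476.731  27.881  83.237] [ 0.922 -0.569]
side [ 0.11587871  0.79135147 -0.60027908]
[248. 270.] 377.0 [  0.464  -0.33  136.278  40.047 176.434] [ 0.462 -0.349]
[300. 214.] 344.5 [  0.633  -0.141 139.785  52.476   5.188] [ 0.627 -0.165]
[429. 288.] 10003.5 [ 9.08000e-01 -3.89000e-01  6.64073e+02  2.37589e+02  7.98740e+01] [ 0.895 -0.406]
[  9. 162.] 247.5 [ -0.281   0.278 105.858  90.623  89.36 ] [-0.264  0.243]
[261. 171.] 725.0 [5.51000e-01 8.90000e-02 1.90081e+02 1.40180e+02 8.65890e+01] [0.547 0.059]
[288.  82.] 293.5 [  0.775   0.735 216.771  78.091  81.898] [0.765 0.688]
[85. 56.] 1708.0 [-1.910000e-01  1.346000e+00  1.042891e+03  2.112510e+02  1.022790e+02] [-0.176  1.284]
[77. 10.] 730.5 [-4.24000e-01  2.39500e+00  8.42353e+02  2.68069e+02  1.05241e+02] [-0.404  2.307]
[ 32. 104.] 7125.5 [-5.910000e-01  1.752000e+00  3.223799e+03  4.116910e+02  1.093970e+02] [-0.566  1.68 ]
(266, 167) [ 14 188 125]
(336, 220) [ 14 185 127]
(272, 223) [ 14 184 133]
(192, 182) [ 14 182  80]
(332, 168) [ 11 186  85]
(230, 110) [ 19  67 134]
```

```bash
cat >> h.py <<'E'
def yaw_of(Rm): return np.degrees(np.arctan2(Rm[1,1],Rm[0,1]))  # heading of tool y
def plan(wps,off=(.0007,.0005,.001)):
    """wps: (x,y,z,yaw deg of tool y) ; prints per-call shift(units) and roll"""
    s=manip.state(); Rm=q2m(s['tool_rot']); p=np.array(s['tool_pos'])+off; yaw=yaw_of(Rm)
    for w in wps:
        c,sn=np.cos(np.radians(yaw)),np.sin(np.radians(yaw))
        ty=np.array([c,sn,0]); tz=np.array([0,0,-1.]); tx=np.cross(ty,tz)
        d=(np.array(w[:3])-p)/.12; dy=(w[3]-yaw+90)%180-90
        print(np.round([d@tx,d@ty,d@tz],3),'roll',round(-dy/180,4),'rows>=',int(np.ceil(max(np.linalg.norm(d)*.12/.05,abs(dy)/8.59)))); p=np.array(w[:3]); yaw+=dy
def tri(fs,pxs):
    A=np.zeros((3,3));b=np.zeros(3);L=[]
    for f,px in zip(fs,pxs):
        e,d=rays(f,[px]); d=d[0]/np.linalg.norm(d[0]); M=np.eye(3)-np.outer(d,d); A+=M;b+=M@e; L.append((e,M))
    X=np.linalg.solve(A,b); return X,[np.linalg.norm(M@(X-e)) for e,M in L]
E
python3 - <<'E'
from h import *
t=load('top.pkl');s=load('side.pkl')
print('strap end',tri([t,s],[(67,164),(251.5,50)]))
print('jaw front corners', onz(t,np.array([[236,280],[236,343],[95,343],[95,290]])*.64,.05))
print('bearers lower corners', onz(t,np.array([[262,348],[283,348],[317,349],[338,349]])*.64,.02), 'cross',onz(t,np.array([[261,275],[338,271],[338,292],[261,294]])*.64,.04))
print('tin',onz(t,np.array([[475,300]])*.64,.04))
plan([(.23,.52,.35,80),(.27,.40,.42,90),(.33,.28,.42,90),(.36,.18,.42,90),(.42,.08,.42,90),(.47,.065,.42,90)])
E
```

```text
strap end (array([0.56215549, 0.27999886, 0.32913513]), [np.float64(0.002453905919782691), np.float64(0.002453905919782514)])
jaw front corners [[0.60218847 0.19369581 0.05      ]
 [0.48660903 0.19209773 0.05      ]
 [0.50006732 0.44216455 0.05      ]
 [0.59733775 0.44903148 0.05      ]]
bearers lower corners [[0.47971557 0.15369148 0.02      ]
 [0.47765296 0.11546022 0.02      ]
 [0.47248102 0.05362454 0.02      ]
 [0.47041753 0.01544026 0.02      ]] cross [[0.61204143 0.15089136 0.04      ]
 [0.61197411 0.00919333 0.04      ]
 [0.57218284 0.01028022 0.04      ]
 [0.57605333 0.15075215 0.04      ]]
tin [[ 0.54369841 -0.23819522  0.04      ]]
[-0.571 -0.506 -0.99 ] roll -0.0383 rows>= 4
[-0.502 -0.927 -0.583] roll -0.0556 rows>= 3
[-0.5 -1.   0. ] roll -0.0 rows>= 3
[-0.25  -0.833  0.   ] roll -0.0 rows>= 3
[-0.5   -0.833  0.   ] roll -0.0 rows>= 3
[-0.417 -0.125  0.   ] roll -0.0 rows>= 2
```

```bash
python3 -m pendant '[[1,[-0.57,-0.51,-0.99],-0.04],[1,[-0.57,-0.51,-0.99],-0.04],[1,[-0.57,-0.51,-0.99],-0.04],[1,[-0.57,-0.51,-0.99],-0.04]]'
python3 -m pendant '[[1,[-0.5,-0.93,-0.58],-0.055],[1,[-0.5,-0.93,-0.58],-0.055],[1,[-0.5,-0.93,-0.58],-0.055],[1,[-0.5,-0.93,-0.58],-0.055]]'
python3 -m pendant '[[1,[-0.5,-1,0],0],[1,[-0.5,-1,0],0],[1,[-0.5,-1,0],0]]'
python3 -m pendant '[[1,[-0.25,-0.83,0],0],[1,[-0.25,-0.83,0],0],[1,[-0.25,-0.83,0],0]]'
python3 -m pendant '[[1,[-0.5,-0.83,0],0],[1,[-0.5,-0.83,0],0],[1,[-0.5,-0.83,0],0],[1,[-0.5,-0.83,0],0]]'
python3 - <<'E'
from h import *
f=grab('wrist'); save(f,'w1.pkl'); s=manip.state(); print(s['time'],s['tool_pos'],yaw_of(q2m(s['tool_rot'])),f['eye'],f['rotation'][:,2],f['rotation'][:,0])
cv2.imwrite('pics/w1.png',cv2.resize(f['img'][:,:,::-1],(800,600),interpolation=cv2.INTER_CUBIC))
E
```

```text
time: 0.5
tool_pos: [0.2318, 0.5194, 0.3581]
tool_rot: [0.003, 0.086, 0.996, 0.005]
contact_force: [0.4, 0.4, 0.5]
gripper_width: 1.002
grasp_force: 0.0
time: 0.9
tool_pos: [0.2711, 0.3974, 0.4237]
tool_rot: [0.003, 0.0, 1.0, 0.002]
contact_force: [0.2, 0.9, 0.4]
gripper_width: 0.999
grasp_force: 0.0
time: 1.2
tool_pos: [0.3304, 0.2783, 0.4183]
tool_rot: [-0.001, -0.002, 1.0, -0.001]
contact_force: [-0.4, 0.2, 0.2]
gripper_width: 0.999
grasp_force: 0.0
time: 1.5
tool_pos: [0.3617, 0.1765, 0.4182]
tool_rot: [-0.001, 0.002, 1.0, -0.001]
contact_force: [-0.5, 0.1, 0.1]
gripper_width: 0.998
grasp_force: 0.0
time: 1.9
tool_pos: [0.4215, 0.0799, 0.4178]
tool_rot: [-0.002, -0.0, 1.0, 0.0]
contact_force: [0.4, 0.5, -1.2]
gripper_width: 1.002
grasp_force: 0.0
1.95 [0.42099508 0.08095518 0.41823817] 90.14608833180975 [0.35486198 0.07981869 0.55983455] [ 0.25797234  0.00218036 -0.96614984] [-6.75959705e-04  9.99997616e-01  2.07625815e-03]
```

View pics/w1.png

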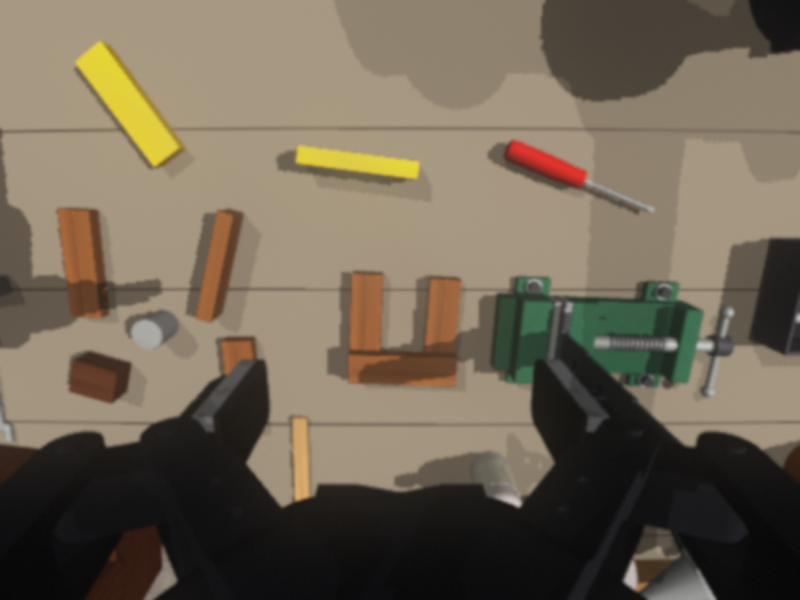

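Wrist view (800-px): bearer_far is at (367,310), bearer_near at (443,315) and cross_laid at (403,368). The loose slats are at (82,262) flat, (218,265) on edge and (238,355) flat. The strap leans slightly past vertical at (600,400).

```bash
cat >> h.py <<'E'
def edges(f,m,rows,cols,z):
    """left/right mask borders per row -> world points at height z"""
    Lp,Rp=[],[]
    for r in rows:
        x=np.where(m[r,cols[0]:cols[1]])[0]
        if len(x)>5: Lp.append((cols[0]+x[0]-.5,r)); Rp.append((cols[0]+x[-1]+.5,r))
    return onz(f,Lp,z)[:,:2],onz(f,Rp,z)[:,:2]
def fit(P):
    vx,vy,x,y=cv2.fitLine(P.astype(np.float32),cv2.DIST_HUBER,0,.001,.001)[:,0]; return np.array([x,y]),np.array([vx,vy])*np.sign(vx)
E
python3 - <<'E'
from h import *
f=load('w1.pkl'); hsv=cv2.cvtColor(f['img'],cv2.COLOR_RGB2HSV); h,s,v=cv2.split(hsv)
m=((h>=5)&(h<=16)&(s>130)&(v>50)).astype(np.uint8)*255
for c in blobs(m,100): print(c.min(0),c.max(0),np.round(rect(f,c,.02),3),np.round(rect(f,c,.04),3))
for cols in [(215,255),(262,305)]:
    Lp,Rp=edges(f,m,range(182,218),cols,.02)
    print([ (a.round(4),np.degrees(np.arctan2(d[1],d[0])).round(2)) for a,d in (fit(Lp),fit(Rp))])
    sub=m[:,cols[0]+8:cols[1]-12]; ys=[np.where(sub[:,i])[0].min() for i in range(sub.shape[1])]
    print('end x',onz(f,[((cols[0]+cols[1])/2,np.median(ys)-.5)],.02))
print(v[205,222:300]); print(v[170:255,240]); 
Lp,Rp=edges(f,m,range(230,243),(210,310),.04); print('cross',Lp.mean(0),Rp.mean(0))
E
```

```text
[408 360] [426 377] [ 0.957  0.477 54.109 42.084  6.205] [ 0.934  0.462 52.104 40.524  6.205]
[ 80 340] [ 97 383] [  0.939  -0.325 141.262  41.787 169.708] [  0.918  -0.31  136.028  40.239 169.708]
[ 46 231] [ 74 256] [ 0.622 -0.335 60.071 47.291 71.827] [ 0.612 -0.32  57.846 45.539 71.827]
[142 217] [162 238] [ 0.585 -0.133 46.801 41.957  0.11 ] [ 0.577 -0.125 45.067 40.403  0.111]
[223 175] [294 246] [5.50000e-01 8.60000e-02 1.49018e+02 1.41328e+02 1.77479e+02] [5.43000e-01 8.60000e-02 1.43497e+02 1.36092e+02 1.77479e+02]
[126 136] [151 205] [ 4.67000e-01 -1.48000e-01  1.44437e+02  2.90840e+01  1.62758e+02] [ 4.63000e-01 -1.39000e-01  1.39086e+02  2.80070e+01  1.62758e+02]
[ 37 134] [ 68 202] [  0.461  -0.319 137.417  48.547 176.305] [  0.457  -0.304 132.326  46.748 176.305]
[(array([0.5183, 0.0177], dtype=float32), np.float32(-3.71)), (array([0.5317, 0.0554], dtype=float32), np.float32(-2.73))]
end x [[0.47281232 0.04035514 0.02      ]]
[(array([0.5161, 0.1165], dtype=float32), np.float32(-4.23)), (array([0.5195, 0.1546], dtype=float32), np.float32(-2.3))]
end x [[0.48083462 0.13559423 0.02      ]]
[105 117 140 160 168 168 165 159 156 151 148 150 156 159 159 160 159 160
 161 163 159 151 145 144 144 144 148 157 162 164 164 164 164 164 163 163
 163 163 163 163 162 153 132 113 107 107 107 106 106 104 109 133 155 164
 164 161 156 152 148 146 147 153 156 156 157 157 158 159 160 156 150 144
 144 149 156 160 162 162]
[166 165 161 147 120 121 147 159 160 160 160 160 160 160 160 160 160 161
 160 161 160 161 161 160 160 160 160 161 160 161 161 161 161 161 161 161
 161 162 162 162 162 162 162 162 162 163 164 163 163 162 164 164 161 147
 118  92  89 112 144 158 158 148 127 108 100  97  96  93  92  95  96  99
 102 103 108 120 135 144 151 160 164 164 165 165 165]
cross [0.59442876 0.01443286] [0.59447047 0.15069618]
```

```bash
python3 - <<'E'
from h import *
f=load('w1.pkl')
print(onz(f,[(240,227.5),(240,246.5),(240,175.8)],.04)[:2,0],onz(f,[(240,175.8),(280,179)],.02)[:,:2])
plan([(.52,-.02,.30,90.5),(.632,-.137,.19,90.5),(.632,-.137,.075,90.5),(.632,-.137,.002,90.5)])
E
```

```text
[0.57603972 0.61748475] [[0.47541886 0.05011454]
 [0.48184689 0.12872832]]
[-0.817 -0.848  0.994] roll -0.002 rows>= 4
[-0.925 -0.983  0.917] roll -0.0 rows>= 4
[0.    0.    0.958] roll -0.0 rows>= 3
[0.    0.    0.608] roll -0.0 rows>= 2
```

```bash
python3 -m pendant '[[1,[-0.82,-0.85,0.99],0],[1,[-0.82,-0.85,0.99],0],[1,[-0.82,-0.85,0.99],0],[1,[-0.82,-0.85,0.99],0],[1,[-0.82,-0.85,0.99],0]]'
python3 -m pendant '[[1,[-0.92,-0.98,0.92],0],[1,[-0.92,-0.98,0.92],0],[1,[-0.92,-0.98,0.92],0],[1,[-0.92,-0.98,0.92],0],[1,[-0.92,-0.98,0.92],0],[1,[-0.92,-0.98,0.92],0]]'
python3 - <<'E'
from h import *
f=grab('wrist'); save(f,'w2.pkl'); s=manip.state(); print(s['time'],s['tool_pos'],yaw_of(q2m(s['tool_rot'])))
hsv=cv2.cvtColor(f['img'],cv2.COLOR_RGB2HSV); h,sa,v=cv2.split(hsv)
m=((h>=5)&(h<=16)&(sa>130)&(v>50)).astype(np.uint8)*255
for c in blobs(m,300): print(c.min(0),c.max(0),np.round(rect(f,c,.02),3),np.round(rect(f,c,.04),3))
cv2.imwrite('pics/w2.png',cv2.resize(f['img'][:,:,::-1],(800,600),interpolation=cv2.INTER_CUBIC))
plan([(.632,-.137,.075,90.5),(.632,-.137,.002,90.5)])
E
```

```text
time: 2.45
tool_pos: [0.5186, -0.0204, 0.2951]
tool_rot: [-0.005, -0.002, 1.0, 0.001]
contact_force: [-1.2, 0.9, -0.7]
gripper_width: 0.997
grasp_force: 0.0
time: 3.05
tool_pos: [0.6305, -0.1361, 0.1899]
tool_rot: [-0.001, -0.003, 1.0, 0.001]
contact_force: [-1.3, 0.1, 1.1]
gripper_width: 1.0
grasp_force: 0.0
3.1 [ 0.63084954 -0.13606761  0.1917242 ] 90.31974896487957
[ 93 336] [108 383] [  0.899  -0.351  84.791  18.804 174.054] [  0.878  -0.337  79.353  17.598 174.054]
[ 50 135] [110 190] [ 0.619 -0.332 66.813 50.252 72.038] [ 0.616 -0.32  62.528 47.029 72.038]
[238 114] [273 231] [ 6.34000e-01 -1.35000e-01  1.35669e+02  3.87750e+01  4.26000e-01] [  0.629  -0.136 126.968  36.289   0.426]
[384  23] [511 166] [5.48000e-01 8.40000e-02 1.52737e+02 1.42995e+02 8.82000e+01] [5.49000e-01 7.00000e-02 1.42942e+02 1.33825e+02 8.82000e+01]
[216   0] [259  79] [ 4.91000e-01 -1.56000e-01  7.82040e+01  2.34010e+01  1.62767e+02] [ 4.95000e-01 -1.55000e-01  7.31890e+01  2.19000e+01  1.62767e+02]
[46  0] [96 82] [  0.494  -0.323  77.901  48.112 176.594] [  0.498  -0.311  72.905  45.027 176.594]
[-0.004 -0.012  0.981] roll -0.001 rows>= 3
[0.    0.    0.608] roll -0.0 rows>= 2
```

View pics/w2.png

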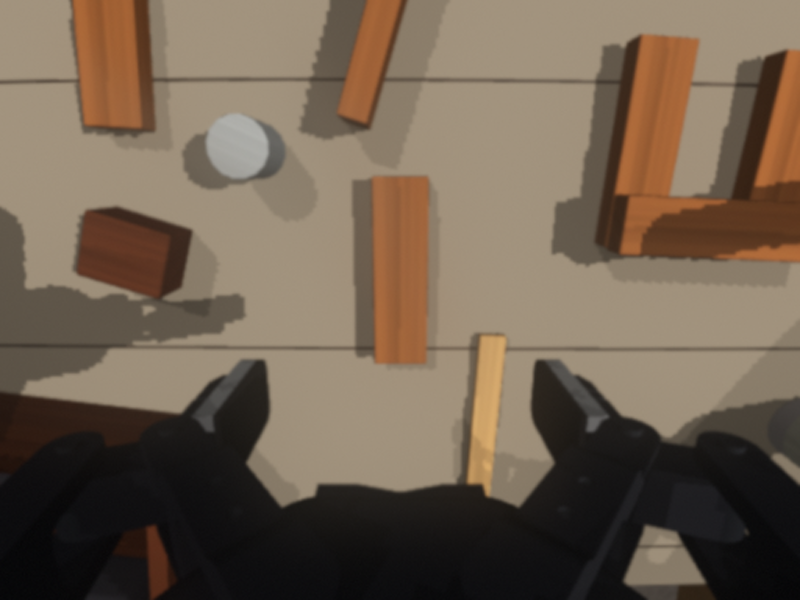

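Wrist view: slat_a/b lies directly below at 800-px (400,270), clear of the lath at (488,400) and the tin at (238,147). It measures (.634,-.135) and 136x39 mm. It's brown and flat, so I'll grip it.

```bash
python3 -m pendant '[[1,[-0.03,0.0,0.98],0],[1,[-0.03,0.0,0.98],0],[1,[-0.03,0.0,0.98],0],[1,[-0.03,0.0,0.98],0]]' | head -2
python3 -m pendant '[[1,[0,0,0.4],0],[1,[0,0,0.605],0],[1,[0,0,0.605],0],[0,[0,0,0.605],0],[0,[0,0,0.605],0],[0,[0,0,0.605],0],[0,[0,0,0.605],0],[0,[0,0,0.605],0],[0,[0,0,0.605],0]]'
python3 -m pendant '[[0,[0,0,-0.3],0],[0,[0,0,-0.7],0],[0,[0,0,-1],0],[0,[0,0,-1],0],[0,[0,0,-1],0]]'
python3 - <<'E'
from h import *
plan([(.57,-.06,.14,45),(.50,.03,.14,-3),(.500,.087,.10,-3),(.5,.087,.0235,-3)])
E
```

```text
time: 3.5
tool_pos: [0.6322, -0.136, 0.0712]
time: 4.4
tool_pos: [0.6363, -0.1387, 0.0036]
tool_rot: [0.002, -0.002, 1.0, -0.001]
contact_force: [-0.1, -0.4, 6.4]
gripper_width: 0.451
grasp_force: 63.6
time: 4.9
tool_pos: [0.6349, -0.1383, 0.1224]
tool_rot: [0.002, -0.002, 1.0, -0.001]
contact_force: [-0.9, -0.0, -1.0]
gripper_width: 0.452
grasp_force: 62.7
[ 0.544  0.65  -0.139] roll 0.2512 rows>= 6
[0.943 0.118 0.   ] roll 0.2667 rows>= 6
[ 0.474 -0.025  0.333] roll -0.0 rows>= 2
[0.    0.    0.638] roll -0.0 rows>= 2
```

```bash
python3 -m pendant '[[0,[0.54,0.65,-0.14],0.25],[0,[0.54,0.65,-0.14],0.25],[0,[0.54,0.65,-0.14],0.25],[0,[0.54,0.65,-0.14],0.25],[0,[0.54,0.65,-0.14],0.25],[0,[0.54,0.65,-0.14],0.25],[0,[0.54,0.65,-0.14],0.25]]'|tail -2
python3 -m pendant '[[0,[0.94,0.12,0],0.267],[0,[0.94,0.12,0],0.267],[0,[0.94,0.12,0],0.267],[0,[0.94,0.12,0],0.267],[0,[0.94,0.12,0],0.267],[0,[0.94,0.12,0],0.267],[0,[0.94,0.12,0],0.267]]'|tail -2
python3 -m pendant '[[0,[0.47,-0.025,0.2],0],[0,[0.47,-0.025,0.33],0],[0,[0.47,-0.025,0.33],0],[0,[0.47,-0.025,0.33],0]]'
python3 - <<'E'
from h import *
f=grab('wrist'); save(f,'w3.pkl'); s=manip.state(); print(s['time'],s['tool_pos'],yaw_of(q2m(s['tool_rot'])))
cv2.imwrite('pics/w3.png',cv2.resize(f['img'][:,:,::-1],(800,600),interpolation=cv2.INTER_CUBIC))
plan([(.5,.087,.0245,-3)])
E
```

```text
gripper_width: 0.453
grasp_force: 62.7
gripper_width: 0.453
grasp_force: 62.6
time: 6.7
tool_pos: [0.4982, 0.0857, 0.0968]
tool_rot: [-0.001, 0.724, 0.69, -0.001]
contact_force: [0.9, -0.2, -0.9]
gripper_width: 0.45
grasp_force: 62.7
6.75 [0.49901098 0.08540704 0.09784141] -2.806583136511096
[0.009 0.002 0.62 ] roll 0.0011 rows>= 2
```

View pics/w3.png

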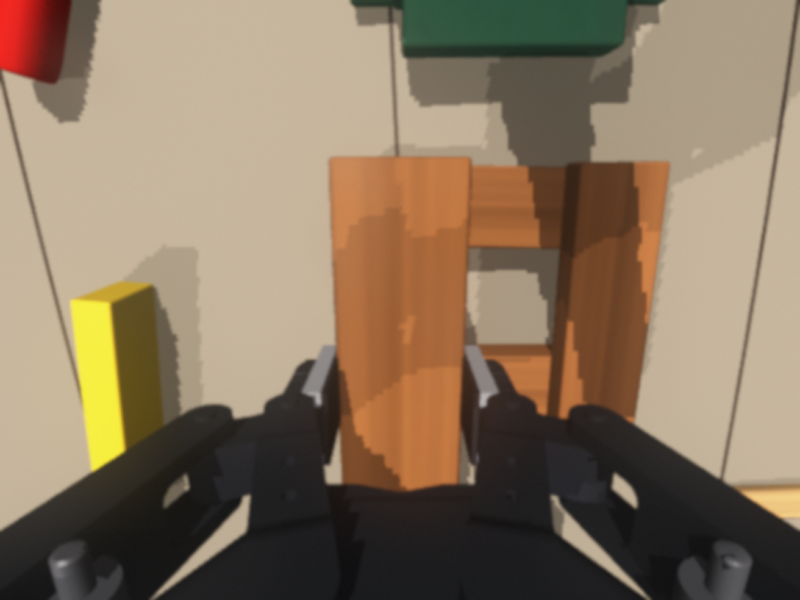

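The slat is held square. The vise is at the top, cross_laid on the right (568–669,162) and the held slat's end at (330–471,157).

```bash
python3 - <<'E'
from h import *
f=load('w3.pkl'); k=.64
print('held',onz(f,np.array([[330,157],[471,157],[337,330],[467,330]])*k,.113)[:,:2].round(4))
print('cross outer',onz(f,np.array([[669,162],[637,415]])*k,.04)[:,:2].round(4),'inner',onz(f,np.array([[580,164],[565,415]])*k,.04)[:,:2].round(4))
print('near',onz(f,np.array([[472,166],[566,167],[472,246],[560,247]])*k,.02)[:,:2].round(4))
print('far',onz(f,np.array([[480,345],[550,346]])*k,.02)[:,:2].round(4))
E
```

```text
held [[0.4813 0.1572]
 [0.5199 0.1553]
 [0.479  0.1071]
 [0.5183 0.1053]]
cross outer [[0.6179 0.1518]
 [0.6152 0.0281]] inner [[0.5787 0.1525]
 [0.5782 0.0302]]
near [[0.5348 0.154 ]
 [0.5799 0.1515]
 [0.5345 0.1154]
 [0.5787 0.1128]]
far [[0.5385 0.0622]
 [0.5758 0.0598]]
```

```bash
python3 -m pendant '[[0,[0,0,0.25],0],[0,[0,0,0.45],0],[0,[0,0,0.55],0],[0,[0,0,0.6],0],[0,[0,0,0.61],0],[0,[0,0,0.61],0]]'
python3 -m pendant '[[0.4,[0,0,0],0],[0.7,[0,0,0],0],[0.9,[0,0,0],0],[0.9,[0,0,0],0],[0.9,[0,0,-0.3],0],[0.9,[0,0,-0.8],0],[1,[0,0,-1],0],[1,[0,0,-1],0]]'
python3 - <<'E'
from h import *
f=grab('wrist'); save(f,'w4.pkl')
t=grab('top'); hsv=cv2.cvtColor(f['img'],cv2.COLOR_RGB2HSV)
cv2.imwrite('pics/w4.png',cv2.resize(f['img'][:,:,::-1],(800,600),interpolation=cv2.INTER_CUBIC))
print(manip.state()['time'])
plan([(.47,.0,.14,40),(.46,-.10,.14,73),(.39,-.21,.14,73),(.425,-.197,.10,73),(.425,-.197,.027,73)])
E
```

```text
time: 7.35
tool_pos: [0.4998, 0.0858, 0.0254]
tool_rot: [0.001, 0.725, 0.689, 0.001]
contact_force: [-0.9, 0.7, -0.3]
gripper_width: 0.45
grasp_force: 62.7
time: 8.15
tool_pos: [0.503, 0.0862, 0.1514]
tool_rot: [0.004, 0.724, 0.689, 0.005]
contact_force: [0.4, 0.3, 0.2]
gripper_width: 0.998
grasp_force: 0.0
8.25
[-0.732 -0.215  0.054] roll -0.238 rows>= 5
[-0.585 -0.599  0.   ] roll -0.1833 rows>= 4
[ 0.29  -1.047  0.   ] roll -0.0 rows>= 3
[-0.247  0.189  0.333] roll -0.0 rows>= 2
[0.    0.    0.608] roll -0.0 rows>= 2
```

View pics/w4.png

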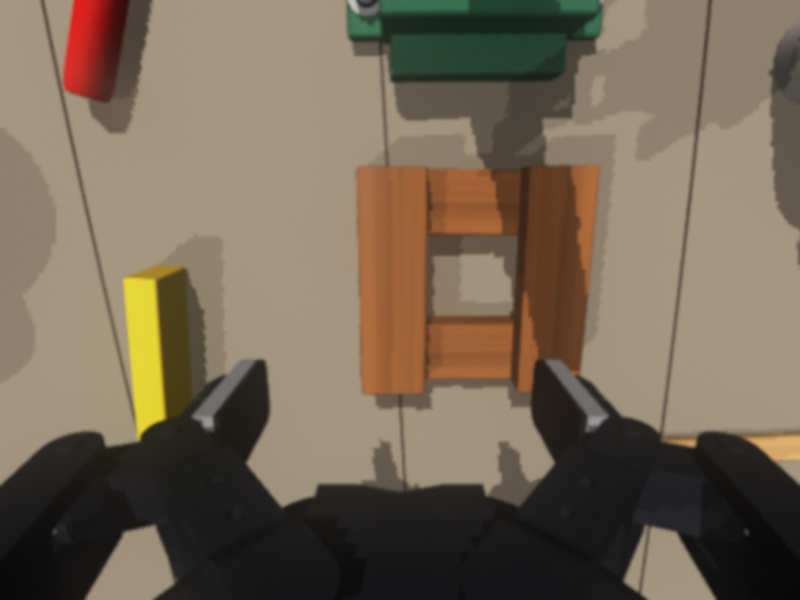

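```bash
python3 - <<'E'
from h import *
f=load('w4.pkl'); k=.64
P=onz(f,np.array([[357,167],[427,167],[424,393],[362,393],[599,167],[583,375],[526,167]])*k,.04)[:,:2]; print(P.round(4), 'slat2 c',P[:4].mean(0))
plan([(.47,.0,.14,40),(.45,-.10,.14,73),(.4445,-.200,.14,73),(.4445,-.200,.027,73)])
E
```

```text
[[0.4831 0.1574]
 [0.5218 0.1555]
 [0.5153 0.0175]
 [0.476  0.0197]
 [0.6182 0.1511]
 [0.6165 0.0241]
 [0.577  0.1529]] slat2 c [0.49903687 0.08755388]
[-0.732 -0.215  0.054] roll -0.238 rows>= 5
[-0.531 -0.663  0.   ] roll -0.1833 rows>= 4
[-0.2  -0.81  0.  ] roll -0.0 rows>= 3
[0.    0.    0.942] roll -0.0 rows>= 3
```

```bash
python3 -m pendant '[[0.5,[-0.73,-0.21,0.05],-0.238],[0.5,[-0.73,-0.21,0.05],-0.238],[0,[-0.73,-0.21,0.05],-0.238],[0,[-0.73,-0.21,0.05],-0.238],[0,[-0.73,-0.21,0.05],-0.238],[0,[-0.73,-0.21,0.05],-0.238]]'|head -2
python3 -m pendant '[[0,[-0.53,-0.66,0],-0.183],[0,[-0.53,-0.66,0],-0.183],[0,[-0.53,-0.66,0],-0.183],[0,[-0.53,-0.66,0],-0.183],[0,[-0.53,-0.66,0],-0.183]]'|head -2
python3 -m pendant '[[0,[-0.2,-0.81,0],0],[0,[-0.2,-0.81,0],0],[0,[-0.2,-0.81,0],0],[0,[-0.2,-0.81,0.3],0],[0,[-0.2,-0.81,0.7],0],[0,[-0.2,-0.81,0.94],0],[0,[-0.2,-0.81,0.94],0]]'
python3 -m pendant '[[0,[0,0.15,0],0],[0,[0,0.22,0],0],[0,[0,0.28,0],0],[0,[0,0.34,0],0],[0,[0,0.40,0],0],[0,[0,0.46,0],0],[0,[0,0.5,0],0],[0,[0,0.5,0],0],[0,[0,0.2,0],0],[0,[0,0.0,-0.5],0]]'
python3 -m pendant '[[1,[0,0,-1],0],[1,[0.2,0,-1],0],[1,[0.3,0,-1],0],[1,[0.3,0,-1],0]]'
python3 - <<'E'
from h import *
f=grab('wrist'); save(f,'w5.pkl');s=manip.state(); print(s['time'],s['tool_pos'],yaw_of(q2m(s['tool_rot'])))
cv2.imwrite('pics/w5.png',cv2.resize(f['img'][:,:,::-1],(800,600),interpolation=cv2.INTER_CUBIC))
E
```

```text
time: 8.85
tool_pos: [0.4677, -0.0003, 0.1357]
time: 9.35
tool_pos: [0.448, -0.1, 0.136]
time: 10.05
tool_pos: [0.4393, -0.1961, 0.0195]
tool_rot: [-0.006, 0.149, 0.989, 0.003]
contact_force: [-0.3, 0.6, -0.5]
gripper_width: -0.002
grasp_force: 0.0
time: 11.05
tool_pos: [0.4403, -0.1929, 0.0658]
tool_rot: [-0.007, 0.148, 0.989, 0.003]
contact_force: [0.9, 0.4, -0.4]
gripper_width: -0.0
grasp_force: 0.0
time: 11.45
tool_pos: [0.4121, -0.1855, 0.197]
tool_rot: [0.004, 0.149, 0.989, -0.002]
contact_force: [-0.0, -0.2, -0.5]
gripper_width: 0.68
grasp_force: 0.0
11.5 [ 0.41162776 -0.18491563  0.19416238] 72.88331583916569
```

View pics/w5.png

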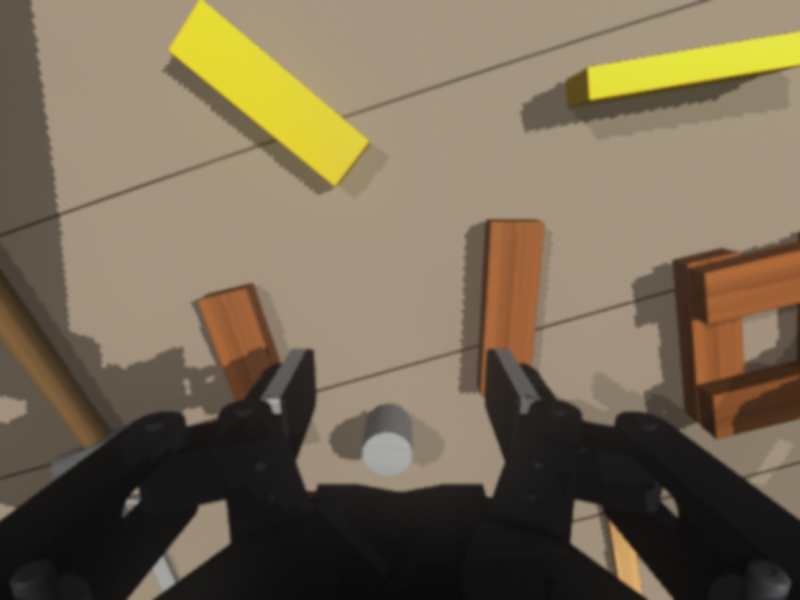

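slat_c (brown; the two yellow pieces aren't meant) has tipped flat, with its robot-side end at 800-px (489–543,220). The tin is untouched at (388,440).

```bash
python3 - <<'E'
from h import *
f=load('w5.pkl'); k=.64
P=onz(f,np.array([[490,221],[543,222],[533,350],[484.5,345]])*k,.02)[:,:2]; print(P.round(4))
d1=P[2]-P[1]; d1/=np.linalg.norm(d1); d2=P[3]-P[0]; d2/=np.linalg.norm(d2)
print(np.degrees(np.arctan2(d1[1],d1[0])),np.degrees(np.arctan2(d2[1],d2[0])),'w',np.linalg.norm(P[1]-P[0]),'c',(P[0]+P[1])/2+.07*d1)
t=grab('top'); m=woodmask(t)
for c in blobs(m): print(c.mean(0).round(), np.round(rect(t,c,.02),3))
plan([(.430,-.1,.19,73)])
E
```

```text
[[ 0.3995 -0.1139]
 [ 0.4114 -0.0775]
 [ 0.5066 -0.1059]
 [ 0.4913 -0.1412]]
-16.63147364727936 -16.53368311518745 w 0.03830889726056257 c [ 0.47255844 -0.1157448 ]
[226. 361.] [ 1.02000e-01 -3.00000e-03  1.42761e+02  5.14450e+01  1.44347e+02]
[323. 272.] [ 3.21000e-01 -2.76000e-01  3.24618e+02  3.12540e+01  1.46208e+02]
[311. 220.] [  0.465  -0.252 147.437 104.139  57.531]
[265. 249.] [ 4.10000e-01 -1.14000e-01  3.19234e+02  1.97579e+02  1.07000e+00]
[194. 202.] [5.49000e-01 8.50000e-02 1.45241e+02 1.44049e+02 1.75313e+02]
[387.  65.] [  0.956  -0.571 502.18   77.159  84.114]
[0.06  0.713 0.026] roll -0.0006 rows>= 2
```

```bash
python3 - <<'E'
from h import *
plan([(.4726,-.1157,.09,73.4),(.4726,-.1157,.0035,73.4),(.4726,-.1157,.12,73.4),(.50,-.01,.14,87),(.552,.10,.14,87),(.552,.134,.10,87),(.552,.134,.045,87)])
E
```

```text
[-0.317  0.692  0.859] roll -0.0028 rows>= 3
[0.    0.    0.721] roll -0.0 rows>= 2
[ 0.     0.    -0.971] roll -0.0 rows>= 3
[ 0.033  0.909 -0.167] roll -0.0756 rows>= 3
[-0.385  0.938  0.   ] roll -0.0 rows>= 3
[0.015 0.283 0.333] roll -0.0 rows>= 2
[0.    0.    0.458] roll -0.0 rows>= 2
```

```bash
python3 -m pendant '[[1,[-0.32,0.69,0],0],[1,[-0.32,0.69,0.4],0],[1,[-0.32,0.69,0.86],0],[1,[-0.32,0.69,0.86],0],[1,[-0.32,0.69,0.86],0]]'|head -2
python3 -m pendant '[[1,[0,0,0.4],0],[1,[0,0,0.72],0],[1,[0,0,0.72],0],[0,[0,0,0.72],0],[0,[0,0,0.72],0],[0,[0,0,0.72],0],[0,[0,0,0.72],0],[0,[0,0,0.72],0],[0,[0,0,0.72],0]]'
python3 -m pendant '[[0,[0,0,-0.3],0],[0,[0,0,-0.7],0],[0,[0,0,-0.97],0],[0,[0,0,-0.97],0]]'
python3 -m pendant '[[0,[0.03,0.91,-0.17],-0.076],[0,[0.03,0.91,-0.17],-0.076],[0,[0.03,0.91,-0.17],-0.076],[0,[0.03,0.91,-0.17],-0.076]]'|head -2
python3 -m pendant '[[0,[-0.38,0.94,0],0],[0,[-0.38,0.94,0],0],[0,[-0.38,0.94,0],0],[0,[-0.38,0.94,0],0]]'|head -2
python3 -m pendant '[[0,[0.015,0.28,0.2],0],[0,[0.015,0.28,0.33],0],[0,[0.015,0.28,0.33],0],[0,[0.015,0.28,0.33],0]]'
python3 - <<'E'
from h import *
f=grab('wrist'); save(f,'w6.pkl');s=manip.state(); print(s['time'],s['tool_pos'],yaw_of(q2m(s['tool_rot'])))
cv2.imwrite('pics/w6.png',cv2.resize(f['img'][:,:,::-1],(800,600),interpolation=cv2.INTER_CUBIC))
plan([(.552,.134,.045,87)])
E
```

```text
time: 12.05
tool_pos: [0.4683, -0.1141, 0.0823]
time: 12.95
tool_pos: [0.4744, -0.1173, 0.0053]
tool_rot: [0.003, 0.148, 0.989, -0.001]
contact_force: [-0.5, 0.0, 5.4]
gripper_width: 0.457
grasp_force: 62.9
time: 13.35
tool_pos: [0.4762, -0.1179, 0.1261]
tool_rot: [0.006, 0.148, 0.989, -0.002]
contact_force: [1.0, 0.3, -0.9]
gripper_width: 0.452
grasp_force: 62.0
time: 13.75
tool_pos: [0.5008, -0.0095, 0.1392]
time: 14.15
tool_pos: [0.5531, 0.0997, 0.1382]
time: 14.55
tool_pos: [0.5524, 0.131, 0.0988]
tool_rot: [-0.001, 0.03, 1.0, -0.0]
contact_force: [0.7, -0.5, -1.0]
gripper_width: 0.448
grasp_force: 62.0
14.6 [0.55320646 0.13121036 0.099859  ] 86.50593671870072
[0.017 0.018 0.465] roll -0.0027 rows>= 2
```

View pics/w6.png

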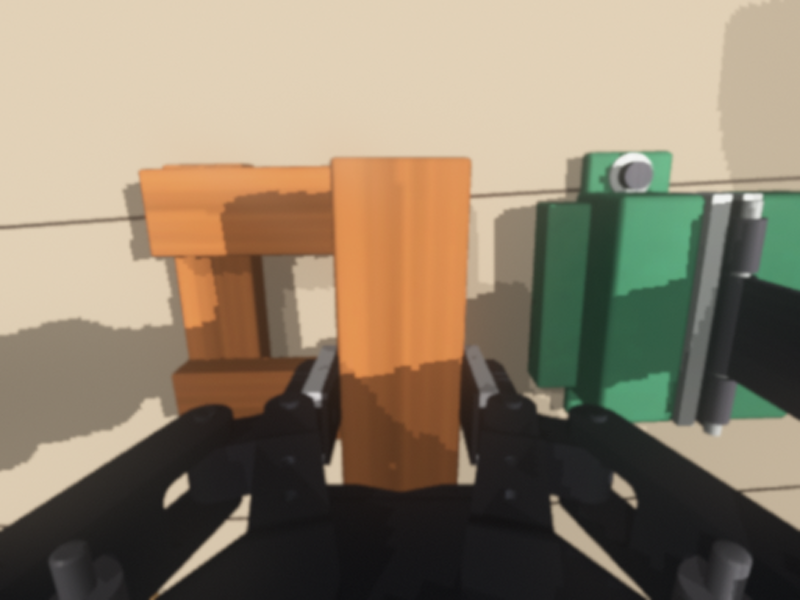

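The slat is held over bearer_near with its robot-side end at (332–470,158). The pin runs from (752,200) to (716,425).

```bash
python3 - <<'E'
from h import *
f=load('w6.pkl'); k=.64
P=onz(f,np.array([[332,158],[470,158],[341,340],[464,340]])*k,.115)[:,:2]
print('held',P.round(4)); print('slat2 outer',onz(f,np.array([[141,170],[333,168]])*k,.04)[:,:2].round(4), 'inner',onz(f,np.array([[152,255],[333,255]])*k,.04)[:,:2].round(4))
print('pin',onz(f,np.array([[752,203],[715,428]])*k,.0625).round(4), 'jaw edge',onz(f,np.array([[620,193],[570,420]])*k,.052).round(4),'top of strap hinge',onz(f,np.array([[536,205],[531,380]])*k,.0).round(4))
E
```

```text
held [[0.4801 0.117 ]
 [0.4824 0.1548]
 [0.5332 0.1144]
 [0.5355 0.1519]]
slat2 outer [[0.4762 0.021 ]
 [0.481  0.1062]] inner [[0.5143 0.0182]
 [0.5196 0.1024]]
pin [[0.5046 0.277  0.0625]
 [0.6075 0.2749 0.0625]] jaw edge [[0.4985 0.2276 0.052 ]
 [0.605  0.2107 0.052 ]] top of strap hinge [[0.5058 0.2078 0.    ]
 [0.6092 0.2068 0.    ]]
```

```bash
python3 -m pendant '[[0,[0,0.015,0.2],0],[0,[0,0.015,0.33],0],[0,[0,0.015,0.41],0],[0,[0,0.015,0.45],0],[0,[0,0.015,0.455],0],[0,[0,0.015,0.455],0]]'
python3 -m pendant '[[0.55,[0,0,0],0],[0.65,[0,0,0],0],[0.65,[0,0,0],0],[0.65,[0,0,-0.3],0],[0.65,[0,0,-0.8],0],[1,[0,0,-1],0],[1,[0,0,-1],0]]'
python3 - <<'E'
from h import *
f=grab('wrist'); save(f,'w7.pkl');s=manip.state(); print(s['time'])
cv2.imwrite('pics/w7.png',cv2.resize(f['img'][:,:,::-1],(800,600),interpolation=cv2.INTER_CUBIC))
plan([(.52,.05,.17,90),(.48,-.06,.17,90),(.47,-.17,.17,88),(.459,-.28,.17,86.4),(.4595,-.323,.09,86.4),(.4595,-.323,.0035,86.4)])
E
```

```text
time: 15.2
tool_pos: [0.5537, 0.1344, 0.0455]
tool_rot: [0.001, 0.03, 1.0, -0.0]
contact_force: [0.5, -0.5, -0.3]
gripper_width: 0.449
grasp_force: 62.0
time: 15.9
tool_pos: [0.5572, 0.1351, 0.1725]
tool_rot: [0.006, 0.029, 1.0, 0.001]
contact_force: [1.2, 0.1, 0.8]
gripper_width: 0.958
grasp_force: 0.0
15.95
[ 0.258 -0.728  0.   ] roll -0.0188 rows>= 2
[ 0.333 -0.917  0.   ] roll -0.0 rows>= 3
[ 0.083 -0.917  0.   ] roll 0.0111 rows>= 3
[ 0.06  -0.919  0.   ] roll 0.0089 rows>= 3
[-0.027 -0.357  0.667] roll -0.0 rows>= 2
[0.    0.    0.721] roll -0.0 rows>= 2
```

View pics/w7.png

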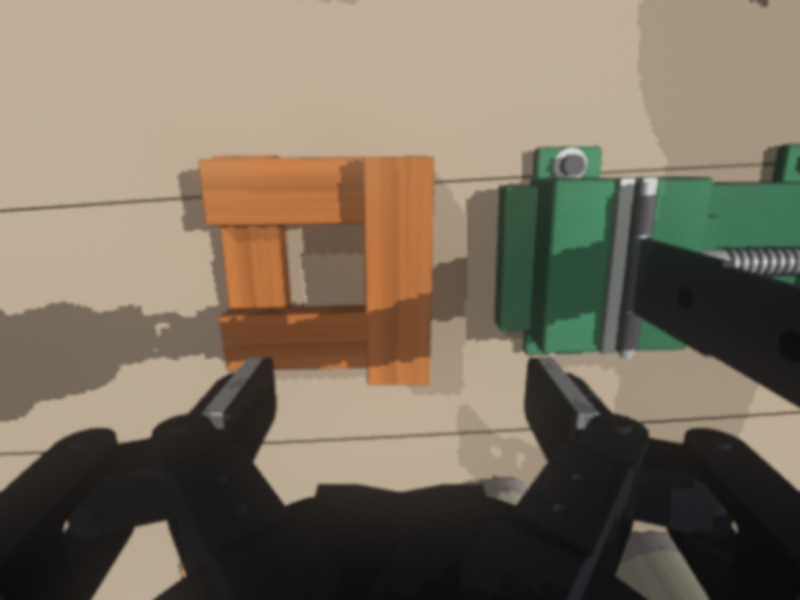

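The third-layer near slat sits well: corners at (365,158), (433,157), (430,384) and (368,384). Next I'll fetch the last flat slat.

```bash

python3 -m pendant '[[1,[0.26,-0.73,0],-0.019],[1,[0.26,-0.73,0],-0.019],[1,[0.26,-0.73,0],-0.019]]'|head -2
python3 -m pendant '[[1,[0.33,-0.92,0],0],[1,[0.33,-0.92,0],0],[1,[0.33,-0.92,0],0]]'|head -2
python3 -m pendant '[[1,[0.08,-0.92,0],0.011],[1,[0.08,-0.92,0],0.011],[1,[0.08,-0.92,0],0.011]]'|head -2
python3 -m pendant '[[1,[0.06,-0.92,0],0.009],[1,[0.06,-0.92,0],0.009],[1,[0.06,-0.92,0],0.009],[1,[0.06,-0.92,0],0.009]]'
python3 - <<'E'
from h import *
f=load('w7.pkl'); k=.64
P=onz(f,np.array([[365,158],[433,157],[430,384],[368,384]])*k,.06)[:,:2]; print('top near c',P.mean(0),P.round(4))
print('pin',onz(f,np.array([[650,180],[628,357]])*k,.0625).round(4))
f=grab('wrist'); save(f,'w8.pkl');s=manip.state(); print(s['time'],s['tool_pos'],yaw_of(q2m(s['tool_rot'])))
hsv=cv2.cvtColor(f['img'],cv2.COLOR_RGB2HSV); h,sa,v=cv2.split(hsv)
m=((h>=5)&(h<=16)&(sa>130)&(v>110)).astype(np.uint8)*255
for c in blobs(m,300): print(c.min(0),c.max(0),np.round(rect(f,c,.02),3))
plan([(.4595,-.323,.09,86.4),(.4595,-.323,.0035,86.4)])
E
```

```text
time: 16.25
tool_pos: [0.5143, 0.046, 0.1625]
time: 16.55
tool_pos: [0.4755, -0.0635, 0.1633]
time: 16.85
tool_pos: [0.4668, -0.175, 0.1637]
time: 17.25
tool_pos: [0.4565, -0.2823, 0.1637]
tool_rot: [-0.001, 0.032, 0.999, 0.001]
contact_force: [0.3, 0.4, -0.9]
gripper_width: 1.003
grasp_force: 0.0
top near c [0.55165679 0.13566163] [[0.482  0.121 ]
 [0.4836 0.1585]
 [0.6217 0.1513]
 [0.6193 0.1119]]
pin [[0.5026 0.2791 0.0625]
 [0.6098 0.2755 0.0625]]
17.3 [ 0.45665144 -0.28105637  0.16371406] 86.39308447121874
[192 119] [234 245] [  0.462  -0.326 136.372  40.003 176.5  ]
[0 0] [ 40 134] [  0.335  -0.501 121.526  13.282   7.667]
[-0.04  -0.352  0.623] roll -0.0 rows>= 2
[0.    0.    0.721] roll -0.0 rows>= 2
```

```bash

python3 -m pendant '[[1,[-0.06,-0.37,0.2],0],[1,[-0.06,-0.37,0.62],0],[1,[-0.06,-0.37,0.62],0],[1,[-0.06,-0.37,0.62],0]]'|head -2
python3 -m pendant '[[1,[0,0,0.4],0],[1,[0,0,0.71],0],[1,[0,0,0.71],0],[0,[0,0,0.71],0],[0,[0,0,0.71],0],[0,[0,0,0.71],0],[0,[0,0,0.71],0],[0,[0,0,0.71],0],[0,[0,0,0.71],0]]'
python3 -m pendant '[[0,[0,0,-0.3],0],[0,[0,0,-0.7],0],[0,[0,0,-1],0],[0,[0,0,-1],0],[0,[0,0,-1],0]]'
python3 - <<'E'
from h import *
plan([(.48,-.21,.14,87),(.51,-.10,.14,87),(.54,.01,.14,87),(.547,.0345,.10,87),(.547,.0345,.046,87)])
E
```

```text
time: 17.7
tool_pos: [0.4608, -0.3241, 0.0891]
time: 18.6
tool_pos: [0.4633, -0.3284, 0.0088]
tool_rot: [0.002, 0.031, 1.0, -0.002]
contact_force: [-0.1, 1.3, 8.2]
gripper_width: 0.449
grasp_force: 62.2
time: 19.1
tool_pos: [0.4619, -0.3274, 0.1274]
tool_rot: [0.001, 0.031, 1.0, -0.001]
contact_force: [-0.2, 0.3, -1.8]
gripper_width: 0.451
grasp_force: 61.3
[-0.084  0.981 -0.097] roll -0.0032 rows>= 3
[-0.202  0.928  0.   ] roll -0.0 rows>= 3
[-0.202  0.928  0.   ] roll -0.0 rows>= 3
[-0.048  0.207  0.333] roll -0.0 rows>= 1
[0.   0.   0.45] roll -0.0 rows>= 2
```

```bash

python3 -m pendant '[[0,[-0.08,0.98,-0.1],0],[0,[-0.08,0.98,-0.1],0],[0,[-0.08,0.98,-0.1],0],[0,[-0.08,0.98,-0.1],0]]'|head -2
python3 -m pendant '[[0,[-0.2,0.93,0],0],[0,[-0.2,0.93,0],0],[0,[-0.2,0.93,0],0]]'|head -2
python3 -m pendant '[[0,[-0.2,0.93,0],0],[0,[-0.2,0.93,0],0],[0,[-0.2,0.93,0],0]]'|head -2
python3 -m pendant '[[0,[-0.05,0.2,0.2],0],[0,[-0.05,0.2,0.33],0],[0,[-0.05,0.2,0.33],0],[0,[-0.05,0.2,0.33],0]]'
python3 - <<'E'
from h import *
f=grab('wrist'); save(f,'w9.pkl');s=manip.state(); print(s['time'],s['tool_pos'],yaw_of(q2m(s['tool_rot'])))
hsv=cv2.cvtColor(f['img'],cv2.COLOR_RGB2HSV); h,sa,v=cv2.split(hsv)
m=((h>=5)&(h<=16)&(sa>130)&(v>60)).astype(np.uint8)
print([(r,np.where(np.diff(m[r,150:400]))[0]+150) for r in (110,130,150,170,190,200)], 'top row per col',[int(np.where(m[60:,c])[0][0]+60) for c in (220,240,256,270,290)])
plan([(.547,.0345,.048,87)])
E
```

```text
time: 19.5
tool_pos: [0.4773, -0.2071, 0.1354]
time: 19.8
tool_pos: [0.5086, -0.0975, 0.1357]
time: 20.1
tool_pos: [0.54, 0.0122, 0.1361]
time: 20.5
tool_pos: [0.5467, 0.032, 0.0968]
tool_rot: [-0.001, 0.032, 0.999, -0.0]
contact_force: [-0.6, 0.7, 0.3]
gripper_width: 0.444
grasp_force: 61.3
20.55 [0.54746743 0.0319704  0.09783272] 86.3325140901237
[(110, array([213])), (130, array([213])), (150, array([213])), (170, array([215, 297, 350])), (190, array([215, 296, 349])), (200, array([216, 296, 348]))] top row per col [105, 105, 104, 104, 104]
[0.011 0.016 0.424] roll -0.0037 rows>= 2
```

```bash

python3 -m pendant '[[0,[0.01,0.02,0.2],-0.004],[0,[0.01,0.02,0.32],-0.004],[0,[0.01,0.02,0.38],-0.004],[0,[0.01,0.02,0.40],-0.004],[0,[0.01,0.02,0.415],-0.004],[0,[0.01,0.02,0.42],-0.004]]'
```

```text
time: 21.15
tool_pos: [0.5473, 0.0356, 0.0488]
tool_rot: [0.001, 0.025, 1.0, -0.0]
contact_force: [-3.0, -0.3, 6.8]
gripper_width: 0.446
grasp_force: 62.1
```

```bash

python3 -m pendant '[[0.55,[0,0,0],0],[0.65,[0,0,0],0],[0.65,[0,0,0],0],[0.65,[0,0,-0.3],0],[0.65,[0,0,-0.8],0],[0.9,[0,0,-1],0],[0.9,[0,0,-1],0]]'|head -2
python3 - <<'E'
from h import *
f=grab('wrist'); save(f,'wa.pkl')
hsv=cv2.cvtColor(f['img'],cv2.COLOR_RGB2HSV); h,sa,v=cv2.split(hsv)
m=((h>=5)&(h<=16)&(sa>130)&(v>50)).astype(np.uint8)*255
for c in blobs(m,300): print(c.min(0),c.max(0),np.round(rect(f,c,.06),3))
cv2.imwrite('pics/wa.png',cv2.resize(f['img'][:,:,::-1],(800,600),interpolation=cv2.INTER_CUBIC))
plan([(.547,.035,.29,87),(.547,.035,.41,87),(.55,.15,.42,87),(.556,.265,.42,87),(.562,.38,.42,87),(.563,.417,.38,87),(.563,.417,.2725,87)])
E
```

```text
time: 21.85
tool_pos: [0.5504, 0.0357, 0.1746]
[234 101] [390 245] [5.48000e-01 8.60000e-02 1.38176e+02 1.38165e+02 1.76991e+02]
[ 0.019 -0.012 -0.982] roll 0.0009 rows>= 3
[ 0.  0. -1.] roll -0.0 rows>= 3
[ 0.025  0.958 -0.083] roll -0.0 rows>= 3
[0.   0.96 0.  ] roll -0.0 rows>= 3
[0.   0.96 0.  ] roll -0.0 rows>= 3
[0.008 0.308 0.333] roll -0.0 rows>= 2
[0.    0.    0.896] roll -0.0 rows>= 3
```

View pics/wa.png

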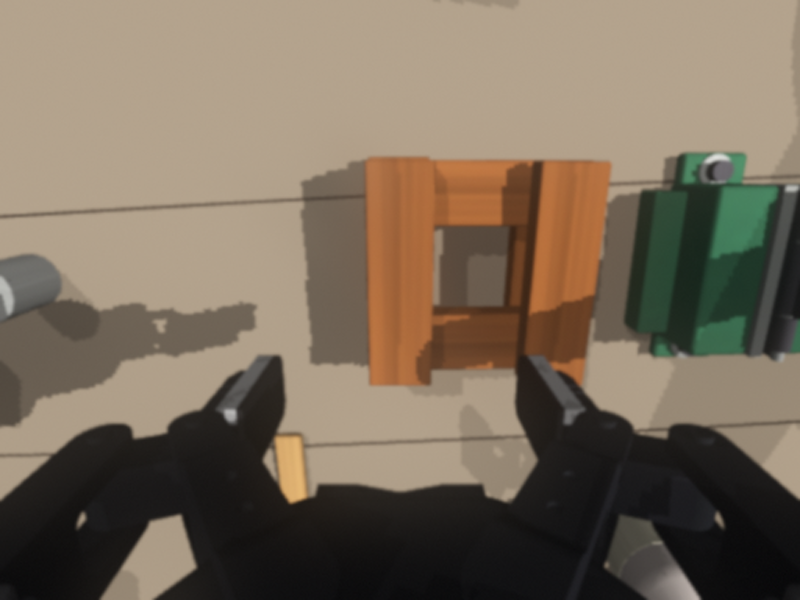

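The packing is complete and square: the top layer spans (367–609,158–385) and measures 138x138 mm. Next I'll move over and behind the upright strap with the gripper shut.

```bash

python3 -m pendant '[[0.5,[0.02,-0.01,-0.98],0],[0,[0.02,-0.01,-0.98],0],[0,[0.02,-0.01,-0.98],0]]'|head -2
python3 -m pendant '[[0,[0,0,-1],0],[0,[0,0,-1],0],[0,[0,0,-1],0],[0,[0,0,-1],0]]'|head -2
python3 -m pendant '[[0,[0.02,0.96,-0.08],0],[0,[0.02,0.96,-0.08],0],[0,[0.02,0.96,-0.08],0]]'|head -2
python3 -m pendant '[[0,[0,0.96,0],0],[0,[0,0.96,0],0],[0,[0,0.96,0],0]]'|tail -5
python3 -m pendant '[[0,[0,0.96,0],0],[0,[0,0.96,0],0],[0,[0,0.96,0],0]]'|tail -5
python3 - <<'E'
from h import *
f=grab('side'); t=grab('top'); save(f,'side2.pkl'); save(t,'top2.pkl')
s=manip.state(); print(s['time'],s['tool_pos'],yaw_of(q2m(s['tool_rot'])),s['gripper_width'])
# dark strap: side view column scan of tip
g=load('side.pkl')['img'].max(2); print([(r,np.where(g[r,235:270]<75)[0][[0,-1]]+235 if (g[r,235:270]<75).any() else None) for r in range(42,130,8)])
print(g[40:70,251])
plan([(.563,.417,.38,87),(.563,.417,.2725,87)])
E
```

```text
time: 22.2
tool_pos: [0.5453, 0.0347, 0.2893]
time: 22.6
tool_pos: [0.5449, 0.0348, 0.4079]
time: 22.9
tool_pos: [0.5464, 0.1532, 0.4108]
tool_pos: [0.552, 0.2683, 0.4103]
tool_rot: [-0.003, 0.023, 1.0, -0.001]
contact_force: [0.1, -0.4, 0.5]
gripper_width: -0.002
grasp_force: 0.0
tool_pos: [0.5579, 0.3829, 0.4104]
tool_rot: [-0.002, 0.023, 1.0, -0.001]
contact_force: [-0.3, -0.5, -1.3]
gripper_width: 0.001
grasp_force: 0.0
23.6 [0.55826536 0.3811943  0.4110669 ] 87.28897361152063 0.004382489679760995
[(42, array([257, 267])), (50, array([257, 267])), (58, array([250, 252])), (66, None), (74, None), (82, None), (90, None), (98, array([251, 253])), (106, None), (114, array([251, 253])), (122, None)]
[ 91  87  85  87  89  89  87 100 100  84  83  82  86  83  83  67  46  45
  54  81  85  85  82  78  83  84  83  83  82  83]
[-0.02   0.295  0.267] roll 0.0016 rows>= 1
[0.    0.    0.896] roll -0.0 rows>= 3
```

```bash

python3 -m pendant '[[0,[-0.02,0.3,0.27],0],[0,[-0.02,0.3,0.27],0],[0,[-0.02,0.3,0.27],0]]'|head -2
python3 -m pendant '[[0,[0,0,0.4],0],[0,[0,0,0.8],0],[0,[0,0,0.9],0],[0,[0,0,0.9],0]]'|grep -v tool_rot
python3 -m pendant '[[0,[0,-0.09,0],0],[0,[0,-0.18,0],0],[0,[0,-0.27,0],0],[0,[0,-0.36,0],0],[0,[0,-0.45,0],0],[0,[0,-0.54,0],0]]'|grep -v tool_rot
python3 -m pendant '[[0,[0,-0.09,0],0],[0,[0,-0.18,0],0],[0,[0,-0.27,0],0],[0,[0,-0.36,0],0],[0,[0,-0.36,0],0]]'|grep -v tool_rot
```

```text
time: 23.9
tool_pos: [0.5628, 0.4142, 0.3795]
time: 24.3
tool_pos: [0.5624, 0.414, 0.2721]
contact_force: [0.1, -0.9, 0.4]
gripper_width: 0.0
grasp_force: 0.0
time: 24.9
tool_pos: [0.5597, 0.3501, 0.2745]
contact_force: [0.0, -0.5, -0.9]
gripper_width: -0.001
grasp_force: 0.0
time: 25.4
tool_pos: [0.5577, 0.3068, 0.2745]
contact_force: [-0.1, 0.2, 0.2]
gripper_width: -0.0
grasp_force: 0.0
```

```bash

python3 -m pendant '[[0,[0,-0.05,0],0],[0,[0,-0.1,0],0],[0,[0,-0.15,0],0]]'|grep -E 'pos|force'
python3 -m pendant '[[0,[0,-0.05,0],0],[0,[0,-0.1,0],0],[0,[0,-0.15,0],0]]'|grep -E 'pos|force'
```

```text
tool_pos: [0.5566, 0.29, 0.2742]
contact_force: [0.9, 2.8, 1.4]
grasp_force: 0.0
tool_pos: [0.5557, 0.2716, 0.2741]
contact_force: [0.7, 2.5, 0.4]
grasp_force: 0.0
```

```bash

python3 -m pendant '[[0,[0,-0.117,0.037],0],[0,[0,-0.27,0.067],0],[0,[0,-0.41,0.112],0],[0,[0,-0.55,0.168],0],[0,[0,-0.69,0.238],0],[0,[0,-0.69,0.238],0]]'|grep -E 'pos|force'
python3 -m pendant '[[0,[0,-0.13,0.08],0],[0,[0,-0.25,0.172],0],[0,[0,-0.366,0.273],0],[0,[0,-0.47,0.385],0],[0,[0,-0.565,0.505],0],[0,[0,-0.65,0.633],0],[0,[0,-0.65,0.633],0]]'|grep -E 'pos|force'
```

```text
tool_pos: [0.5506, 0.1866, 0.2432]
contact_force: [-0.0, -0.0, 0.0]
grasp_force: 0.0
tool_pos: [0.5455, 0.11, 0.1655]
contact_force: [-0.9, 0.5, 0.0]
grasp_force: 0.0
```

```bash

python3 -m pendant '[[0,[0,-0.0725,0.135],0],[0,[0,-0.13,0.275],0]]'|grep -E 'pos|force'
python3 -m pendant '[[0,[0,-0.025,0.07],0],[0,[0,-0.045,0.14],0]]'|grep -E 'pos|force'
python3 - <<'E'
from h import *
f=grab('side'); t=grab('top')
save(f,'s3.pkl'); a=load('side2.pkl')
d=(np.abs(f['img'].astype(int)-load('side.pkl')['img']).max(2)>25)
# dark strap pixels near packing region
g=f['img'].max(2)
for r in range(120,185,5):
    x=np.where(g[r,225:300]<70)[0]; print(r,(x[[0,-1]]+225,len(x)) if len(x) else None)
# expected tip for several angles
for th in (10,15,20,30,45):
    c,s=np.cos(np.radians(th)),np.sin(np.radians(th)); v=np.array([.045,.999,0])
    print(th,proj(f,[np.array([.556,.277,.0625])-.274*c*v+[0,0,.274*s]]).round(1))
E
```

```text
tool_pos: [0.5475, 0.0955, 0.1362]
contact_force: [2.5, -0.5, 1.3]
grasp_force: 1.1
tool_pos: [0.5462, 0.0901, 0.1186]
contact_force: [-0.1, -0.7, 2.7]
grasp_force: 1.1
120 (array([252, 262]), 6)
125 (array([253, 262]), 7)
130 (array([255, 261]), 6)
135 (array([257, 257]), 1)
140 None
145 None
150 None
155 None
160 None
165 None
170 None
175 None
180 None
10 [[260.2 158. ]]
15 [[260. 150.]]
20 [[259.7 141.6]]
30 [[258.8 124.3]]
45 [[257.   98.7]]
```

```bash

python3 -m pendant '[[0,[0,-0.015,0.05],0],[0,[0,-0.025,0.1],0],[0,[0,-0.033,0.15],0],[0,[0,-0.04,0.2],0],[0,[0,-0.045,0.25],0],[0,[0,-0.05,0.3],0]]'|grep -E 'pos|force'
python3 -m pendant '[[0,[0,0,0.02],0],[0,[0,0,0.04],0],[0,[0,0,0.06],0],[0,[0,0,0.08],0],[0,[0,0,0.08],0]]'|grep -E 'pos|force'
```

```text
tool_pos: [0.5466, 0.0844, 0.0835]
contact_force: [0.6, -1.2, 1.0]
grasp_force: 1.0
tool_pos: [0.5462, 0.0847, 0.0738]
contact_force: [0.0, -0.8, 0.3]
grasp_force: 0.0
```

```bash

for i in 1; do python3 -m pendant '[[0,[0,0,0.01],0],[0,[0,0,0.02],0],[0,[0,0,0.03],0],[0,[0,0,0.04],0]]'|grep -E 'pos|contact'; done
python3 -m pendant '[[0,[0,0,0.01],0],[0,[0,0,0.02],0]]'|grep -E 'pos|contact'
python3 -m pendant '[[0,[0,0,0.01],0],[0,[0,0,0.01],0]]'|grep -E 'pos|contact'
```

```text
tool_pos: [0.5462, 0.0846, 0.0693]
contact_force: [-0.8, -0.0, 2.3]
tool_pos: [0.5463, 0.0845, 0.0668]
contact_force: [-0.5, -0.5, 1.8]
tool_pos: [0.5464, 0.0846, 0.0655]
contact_force: [-0.0, -0.3, 1.0]
```

```bash

python3 -m pendant '[[0,[0,0,0.007],0],[0,[0,0,0.007],0]]'|grep -E 'pos|contact'
python3 -m pendant '[[0,[0,0,0.007],0],[0,[0,0,0.007],0]]'|grep -E 'pos|contact'
```

```text
tool_pos: [0.5465, 0.0846, 0.0651]
contact_force: [-1.8, -0.0, 2.0]
tool_pos: [0.5465, 0.0847, 0.065]
contact_force: [-4.1, -0.3, 7.0]
```

```bash

python3 -m pendant '[[0,[0,0,0.007],0],[0,[0,0,0.007],0]]'|grep -E 'pos|contact'
```

```text
tool_pos: [0.5465, 0.0846, 0.065]
contact_force: [-6.2, -0.1, 11.0]
```

```bash

python3 -m pendant '[[0,[0,0,-0.01],0],[0,[0,0,-0.02],0],[0,[0,0,-0.05],0],[0,[0,0,-0.2],0],[0,[0,0,-0.5],0],[0,[0,0,-0.9],0],[0,[0,0,-0.9],0]]'|grep -E 'time|pos|contact'
python3 - <<'E'
from h import *
f=grab('wrist'); g=grab('side'); t=grab('top'); save(f,'we.pkl'); save(g,'se.pkl')
for n,im in (('wrist',f),('top',t)):
    hsv=cv2.cvtColor(im['img'],cv2.COLOR_RGB2HSV); h,sa,v=cv2.split(hsv)
    m=((h>=5)&(h<=16)&(sa>130)&(v>50)).astype(np.uint8)*255
    for c in blobs(m,200): print(n,c.min(0),c.max(0),np.round(rect(im,c,.06),3))
# strap edges in side view near tip
gg=g['img'].max(2); k=gg[140:185,255:268]; print(k.mean(1).round())
v=np.array([.045,.999,0])
for th in (-2,0,2,5): c,s=np.cos(np.radians(th)),np.sin(np.radians(th)); print(th,proj(g,[np.array([.556,.277,.0625])-.274*c*v+[0,0,.274*s+.0025]]).round(1))
E
```

```text
time: 31.0
tool_pos: [0.5509, 0.0847, 0.1796]
contact_force: [1.0, 0.9, 0.5]
wrist [186 201] [325 245] [5.94000e-01 8.30000e-02 1.36495e+02 4.74980e+01 8.70270e+01]
wrist [180 103] [333 162] [5.0500e-01 8.8000e-02 1.3734e+02 5.3172e+01 8.7008e+01]
top [195 361] [262 383] [ 9.00000e-02 -1.00000e-02  1.66336e+02  5.05830e+01  8.69510e+01]
top [179 201] [215 223] [4.9900e-01 6.2000e-02 9.8737e+01 6.1226e+01 8.6897e+01]
top [188 172] [215 187] [5.9100e-01 4.8000e-02 7.5599e+01 4.3537e+01 8.6891e+01]
top [322 158] [342 176] [ 0.609 -0.319 55.779 42.964 71.245]
top [ 68 121] [173 383] [4.28000e-01 2.48000e-01 7.04600e+02 2.33136e+02 1.75486e+02]
top [311  48] [481 131] [  0.838  -0.54  510.242 255.336  83.328]
top [44 28] [97 70] [  1.023   0.432 192.735 102.289  36.719]
top [0 0] [37 32] [  1.156   0.629 167.572  78.448  38.96 ]
[118. 119. 132. 147. 143. 122. 132. 159. 156. 153. 150. 152. 151. 141.
 155. 169. 162. 135. 131. 130. 132. 135. 134. 135. 141. 149. 168. 177.
 163. 143. 138. 134. 118. 112. 130. 138. 137. 127. 131. 116. 125. 144.
 148. 149. 139.]
-2 [[260.5 175. ]]
0 [[260.5 172.2]]
2 [[260.5 169.4]]
5 [[260.4 165. ]]
```

```bash
python3 -c "
from plant import manip; print(manip.job_done())"
```

```text
the job is handed in; nothing more can be done
None
```

The packing is finished and square, the strap stopped level (tool tip at 65 mm) and was pressed to about 11 N by feel before I let go, and the job was handed in at about 31 s; no verdict came back.

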